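# Gauge the film-gate shoe with three clicks

## Robot

A 6-joint arm with a two-finger parallel gripper is mounted at the origin on the work surface. World frame = base frame: x ahead of the robot, y to its left, z up, the work surface at z = 0. Lengths are in m, angles in degrees, forces in N, time in s.
With the tool pointing down it reaches from about 0.325 to 0.75 m from the base axis. Payload 7.6 kg.
Tool frame: the origin (TCP) lies on the centre line of the jaws, within the pads' length; the fingertips stand 8 mm ahead of it and the grasp point (between the pads) lies 11 mm behind it; z points along the fingers, y is the line along which they close (so a half turn about z gives the same grasp; the last joint's range is limited). The gripper opens to 85 mm and grips with 20 to 120 N. Pads are 22 mm wide; open, the fingers measure 114 mm over their backs; the gripper's body (76 mm by 85 mm) begins 54 mm behind the grasp point. The pads swing forward as they close: fully open they stand 13 mm farther back than shut.
Start: joints at [-80.632, 2.991, 80.254, -0, 96.75, -4.028], TCP at [0.122, -0.511, 0.239] pointing down, gripper open.
Joint ranges: [-166.34, 166.34], [-52.06, 124.39], [6.96, 135.62], [-60.46, 240.46], [14.63, 156.25], [-167.68, 167.68]. Speed limits (degrees/s): [147.25, 147.25, 172.46, 180, 180, 180].

## Interface

Orientations are given as a 3x3 rotation matrix whose columns are the frame's x, y, z axes.
In Python, from plant import robot, cams, order gives the robot as it stands.
- The arm moves only by the tool move_arm, never from a script. Its argument "series" is a list of rows, each a list of 5 numbers: the shift along the tool's x, y, z in mm, then the turn about the tool's z in rad, then the gripper's target within -1 to 1 (shut at 1, half-way at 0, fully open at -1). A call has 1 to 20 rows; each row shifts and turns the commanded pose from where the row before left it, along the tool's axes as they then stand; what a row does not reach is not made up. A row lasts 1/12 s, in which the tool goes at most 41.7 mm and 7.16 degrees, less where a joint would pass 70% of its speed; a pose out of reach is approached as far as the arm can. A call with a gripper value outside its range is refused whole. The fingers move at their own pace and stop on an object; "squeeze" is the grip in N (left out, the last holds). Time passes only in rows, so rows that do not move let the fingers close. It gives the time, the measured TCP pose, the force, the opening and the grip force at its end, in the units of the state.
- robot.state(): the state, without advancing time (a new reading comes with each control period).
- cams.read_camera(name): name is "scene" or "top" or "wrist"; returns (picture, depth): 400x640x3 uint8, red, green, blue; 400x640 float32, m along the optical axis (not along the pixel's ray), 0 where there is no reading.
- cams.calibration(name): a dict with "fov_y" (degrees; the focal length in pixels is half the picture's height over the tangent of half this angle, whatever the lens; pixels are square), "cx", "cy" (the principal point, pixels), "R" (3x3) and "t" (3): a world point X has camera coordinates R X + t; the wrist camera has in their place "tool_from_camera" (4x4, takes a point from camera to tool coordinates, whose origin is the TCP and whose axes are the flange's). Camera axes: x right, y down, z forward; pixel columns grow to the right and rows downward; lengths in m; the calibration is good to about 2 mm. A picture is of the moment at which its call begins: read the wrist's pose just before it. calibration takes no time and is no camera call.
- order.finish_job(): hands the job in; it is judged then, once.
The state is a dict: "time": time; "joint_pos": joint angles; "qvel": joint speeds; "effort": joint torques, N m; "tool_pos": TCP position; "tool_rot": TCP orientation; "force": force on the tool from outside, world axes, zero at the start; "torque": the same for the moment, N m; "finger_gap": opening from 0.0 (shut) to 1.0 (fully open); "finger_force": force on a finger pad.
Only numpy, scipy, OpenCV 4.12 (cv2) and the standard library are available. Lean on these libraries where they do the work, as an engineer would, in place of code of your own. Each camera call takes 0.05 s, during which the arm holds its last target. There are 200 camera calls.

## Task

Slide the film-gate shoe gently along the gauge's channel, under the raised foot, until its nose is fully home against the stop, and let go of it. Then turn the knob clockwise click by click until a click leaves the spring foot resting on the shoe, and from there exactly three clicks more, never going past that; leave the knob at rest in that click. Do not push hard on the gauge or the shoe, and leave the other things on the bench alone.

Things in the scene. Friction and masses are not known exactly. Their poses are not given: they have to be found in the camera images.
- gauge: bench gauge fixed to the bench: grey housing 90 x 90 mm, 105 tall, centred at x=+90 mm of this frame, a knob on its top. Origin on the bench below the foot. A base plate 10 mm thick, 70 wide, runs from x=-135 mm to the housing's front face (x=+45), which is the stop. An arm 36 mm wide, underside 75 and top 105 mm above the bench, reaches from the housing to x=-23 and carries sleeve and foot.
- stop (a point): middle of the channel's closed end: on the stop face, at the top of the base plate (10 mm above the bench); x points into the stop, z up. Rails 10 mm tall, 8 thick, form a channel 35 mm wide for 65 mm in front of it; flared lead-ins, opening to 48 mm, reach to 93 mm in front of it. The shoe slides in along +x.
- shoe: loose film-gate shoe, 100 to 170 g: aluminium bar 150 x 30 x 12 mm (its x, y, z) with an upright fin near the outer end: 26 mm along x, 12 thick across y, centred at x=-60, its top 57 mm above the underside. Origin: middle of the underside. The plain end at x=+75 mm is the nose, which goes to the stop.
- shoe_nose (a point): middle of the lower edge of the shoe's nose (x=+75 mm, z=0 of the shoe)
- shoe_fin (a point): point to grip, in the middle of the fin (x=-60 mm, 34 mm above the shoe's underside)
- knob: black click knob, turning about its vertical axis: disc 48 mm across with a grip bar 42 mm long (its x), 14 thick (y), bar's top 40 mm above the origin, which is on the axis 111 mm above the bench. Clockwise from above lowers the foot. It rests only in clicks, 20 degrees apart, each moving the foot 1.5 mm; let go between two, it falls into the nearest. Grasp twice or more: the whole turn is 120 to 160 degrees.
- knob_grip (a point): point to grip, on the knob's axis at mid height of the bar (137 mm above the bench). Going through a click takes about 0.14 N m up to its middle, then it pulls on as much. Once the foot presses, 0.055 N m is added throughout, growing to 0.085 with three more clicks. At the start the knob stands in a click; the third, fourth or fifth click on brings the foot onto the shoe, half way through it.
- foot_line (a point): fixed point on the gauge on the foot's vertical axis, 105 mm above the bench (top of the arm). A round steel sleeve 18 mm across goes down through the arm here; below it hangs the brass foot, 18 mm across, at first 3.7 to 6.8 mm above the shoe's path. On the shoe it yields up into the sleeve against a spring: 12 N at first, 1.5 N more per mm; 0.75 mm after the click that rests it, then 1.5 mm per click.
- loupe: black loupe, 42 mm across, 50 tall; a bystander; origin at the middle of its underside
- core: white plastic film core (ring), 50 mm across, 26 bore, 16 tall; a bystander; origin at the middle of its underside
- cement: small brown bottle, 40 mm across, 75 tall; a bystander; origin at the middle of its underside
- weight: brass weight, 36 mm across, 30 tall; a bystander; origin at the middle of its underside
- driver: screwdriver, 160 mm long, lying; origin at mid length on the bench; a bystander
- spacer: loose steel spacer block 50 x 30 x 12 mm; a bystander; origin at the middle of its underside
- film_can: closed round film can, 134 mm across, 34 tall; a bystander; origin at the middle of its underside
There are look-alikes about, which are no part of the job. Of the things that look like the shoe, take the one that is nearest to the robot's base at the start.

How it is judged:
By the outcome, as a careful person would: the job done as asked, in the order asked, and still so for the second after the job is handed in, with the robot touching nothing.
It also fails if it takes over 72 s, if anything falls off the work surface, if the arm or the gripper's body presses on something with over 40 N, if the wrist force passes 120 N, or if a joint passes its speed limit or range.

## Working session

There is one attempt and no reset: what is moved stays moved. The work goes in short steps, Python scripts to look and compute and a tool call to move; the robot and the scene stay as the last step left them, time stands still between calls to the robot, and variables do not carry over. Pictures are saved under pics/ and viewed, at most 10 in all, crops included, and the job is handed in when it is done.

Besides the shell and the picture viewer there is one more tool, called after "Request:" as name([rows], argument=value, ...), one row to a line, values as JSON. move_arm: Moves the arm, as the interface text tells. Its arguments: {"type":"object","properties":{"series":{"type":"array","items":{"type":"array","items":{"type":"number"}}},"squeeze":{"type":"number"}},"required":["series"]}

```bash
mkdir -p pics; ls
cat > h.py <<'E'
import numpy as np, cv2
from plant import robot, cams, order
W,H=640,400
def cam(name, st=None):
    c=cams.calibration(name); f=H/2/np.tan(np.radians(c["fov_y"]/2))
    K=np.array([[f,0,c["cx"]],[0,f,c["cy"]],[0,0,1]])
    if "R" in c: R=np.array(c["R"]); t=np.array(c["t"])
    else:
        T=np.array(c["tool_from_camera"]); Rw=np.array(st["tool_rot"]); p=np.array(st["tool_pos"])
        Rc=Rw@T[:3,:3]; o=Rw@T[:3,3]+p; R=Rc.T; t=-R@o
    return K,R,t,c
def ray(C,u,v):
    K,R,t,_=C; d=R.T@np.linalg.solve(K,np.array([u,v,1.])); return -R.T@t,d
def plane(C,u,v,z):
    o,d=ray(C,u,v); return o+d*(z-o[2])/d[2]
def two(C1,p1,C2,p2):
    o1,d1=ray(C1,*p1); o2,d2=ray(C2,*p2)
    s=np.linalg.lstsq(np.c_[d1,-d2],o2-o1,rcond=None)[0]
    a,b=o1+s[0]*d1,o2+s[1]*d2; return (a+b)/2,np.linalg.norm(a-b)
def proj(C,X):
    K,R,t,_=C; q=K@(R@np.array(X)+t); return q[:2]/q[2]
def cloud(C,depth):
    K,R,t,_=C; v,u=np.mgrid[:H,:W]; z=depth
    P=np.stack([(u-K[0,2])/K[0,0]*z,(v-K[1,2])/K[1,1]*z,z],-1)
    return (P-t)@R
E
python3 - <<'E'
from h import *
for n in ("scene","top"):
    im,d=cams.read_camera(n); cv2.imwrite(f"pics/{n}0.png",im[:,:,::-1]); np.save(f"pics/{n}0.npy",d)
    c=cams.calibration(n); print(n,{k:np.round(v,3).tolist() if not isinstance(v,str) else v for k,v in c.items()}, (d>0).mean())
print(cams.calibration("wrist")); print(robot.state())
E
```

```text
pics
scene {'fov_y': 45.459, 'cx': 315.78, 'cy': 201.995, 'R': [[-0.476, 0.879, 0.016], [0.532, 0.302, -0.791], [-0.7, -0.368, -0.612]], 't': [0.218, -0.225, 1.637]} 0.98014453125
top {'fov_y': 44.709, 'cx': 314.156, 'cy': 199.226, 'R': [[-0.029, -0.999, -0.017], [-0.994, 0.03, -0.109], [0.109, 0.014, -0.994]], 't': [0.07, 0.55, 1.258]} 0.99578515625
{'fov_y': 59.125704286000705, 'cx': 322.71245547305426, 'cy': 201.36240882536916, 'tool_from_camera': array([[ 5.41843734e-04, -9.59701472e-01, -2.81020979e-01,
         7.30256609e-02],
       [ 9.99999823e-01,  5.89635291e-04, -8.55104089e-05,
        -2.21689404e-05],
       [ 2.47764352e-04, -2.81020883e-01,  9.59701621e-01,
        -1.35428168e-01],
       [ 0.00000000e+00,  0.00000000e+00,  0.00000000e+00,
         1.00000000e+00]])}
{'time': 0.1, 'joint_pos': array([-8.06319639e+01,  3.02416310e+00,  8.03048121e+01,  1.06576050e-03,
        9.67497452e+01, -4.02843058e+00]), 'qvel': array([ 0.0185771 , -0.11087852, -0.15623114, -0.10018737,  0.06405577,
       -0.02084389]), 'effort': array([ 1.25137416e-03, -3.82581246e+01, -3.60986316e+01, -4.47899936e-05,
        4.82301082e-03,  3.07193375e-05]), 'tool_pos': array([ 0.12161872, -0.51046778,  0.23857265]), 'tool_rot': array([[ 9.72789676e-01,  2.31689887e-01, -2.05416539e-04],
       [ 2.31689949e-01, -9.72788734e-01,  1.35861330e-03],
       [ 1.14950067e-04, -1.36923794e-03, -9.99999056e-01]]), 'force': array([-0.05034342,  0.16454121, -0.12129455]), 'torque': array([ 0.05259814, -0.00245214,  0.01928759]), 'finger_force': 0.0, 'finger_gap': 0.9963741702136284}
```

View pics/scene0.png

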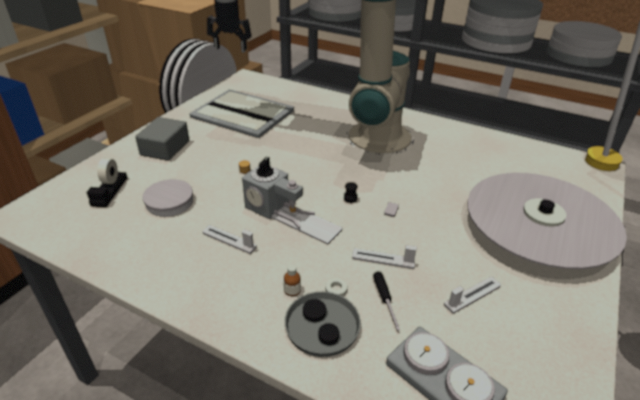

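View pics/top0.png

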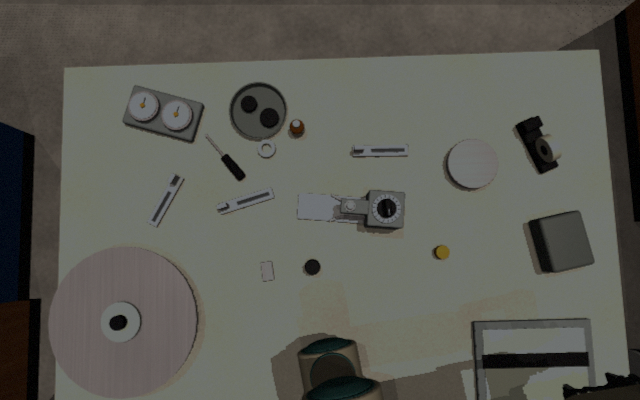

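The scene view shows the gauge at about (265,185), with its plate ending at (340,235). There are three shoe-like bars, at (230,238), (385,257) and (472,293). In the top view these are at (380,151), (245,201) and (166,200), and the gauge knob is at (387,209). Next I'll measure.

Run:
```python
from h import *
T=cam("top"); S=cam("scene")
top=cv2.imread("pics/top0.png"); sc=cv2.imread("pics/scene0.png")
for n,p in dict(A=(380,151),B=(245,201),C=(166,200),plateend=(298,206)).items(): 
    P=plane(T,*p,0.012); print(n,P.round(3),np.linalg.norm(P[:2]).round(3))
print("knob",two(T,(387,209),S,(265,166)))
big=cv2.resize(top[140:260,190:430],None,fx=3.3,fy=3.3,interpolation=cv2.INTER_CUBIC)
big=cv2.convertScaleAbs(big,alpha=1.4)
b2=cv2.resize(sc[140:280,190:430],None,fx=3.3,fy=3.3,interpolation=cv2.INTER_CUBIC)[:,:]
cv2.imwrite("pics/c1.png",big)
# depth check points
P=cloud(T,np.load("pics/top0.npy"))
for p in [(386,209),(375,195),(348,206),(362,208),(310,206),(224,208),(250,199),(300,230)]: print(p,P[p[1],p[0]].round(3))
```

```text
A [ 0.68  -0.128  0.012] 0.692
B [0.555 0.24  0.012] 0.605
C [0.564 0.454 0.012] 0.724
plateend [0.537 0.098 0.012] 0.546
knob (array([ 0.51175555, -0.1240618 ,  0.13061549]), np.float64(0.0002671843890153483))
(386, 209) [ 0.51  -0.119  0.148]
(375, 195) [ 0.549 -0.099  0.112]
(348, 206) [ 0.523 -0.03   0.123]
(362, 208) [ 0.518 -0.066  0.105]
(310, 206) [0.536 0.065 0.013]
(224, 208) [0.534 0.29  0.045]
(250, 199) [0.56  0.227 0.012]
(300, 230) [0.473 0.094 0.001]
```

View pics/c1.png

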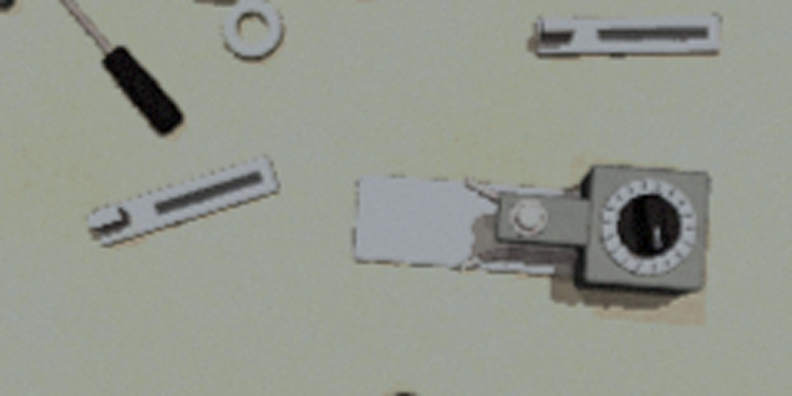

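The shoe is B, with the shortest base distance at 0.605 m. Its fin end is away from the gauge and its nose points toward it. I'll move the wrist camera over the two.

Request:
move_arm([
  [28,-28.5,-2,0,-1],
  [28,-28.5,-2,0,-1],
  [28,-28.5,-2,0,-1],
  [28,-28.5,-2,0,-1],
  [28,-28.5,-2,0,-1],
  [28,-28.5,-2,0,-1],
  [28,-28.5,-2,0,-1],
  [28,-28.5,-2,0,-1],
  [28,-28.5,-2,0,-1],
  [28,-28.5,-2,0,-1],
  [28,-28.5,-2,0,-1],
  [28,-28.5,-2,0,-1],
  [28,-28.5,-2,0,-1],
  [28,-28.5,-2,0,-1],
  [28,-28.5,-2,0,-1],
  [28,-28.5,-2,0,-1],
  [28,-28.5,-2,0,-1],
  [28,-28.5,-2,0,-1],
  [28,-28.5,-2,0,-1],
  [28,-28.5,-2,0,-1],
])

```text
time: 1.77
tool_pos: [0.5349, 0.1755, 0.2788]
tool_rot: [[0.973, 0.232, -0.001], [0.232, -0.973, -0.0], [-0.001, 0.0, -1.0]]
force: [0.2, -1.1, -0.1]
finger_gap: 0.998
finger_force: 0.0
```

Request:
move_arm([
  [0,0,0,-0.12,-1],
  [0,0,0,-0.12,-1],
  [0,0,0,-0.12,-1],
  [0,0,0,-0.12,-1],
  [0,0,0,-0.12,-1],
  [0,0,0,-0.12,-1],
  [0,0,0,-0.12,-1],
  [0,0,0,-0.12,-1],
  [0,0,0,-0.12,-1],
  [0,0,0,-0.12,-1],
  [0,0,0,-0.12,-1],
  [0,0,0,-0.12,-1],
  [0,0,0,-0.06,-1],
  [0,0,0,0,-1],
  [0,0,0,0,-1],
])

```text
time: 3.02
tool_pos: [0.5343, 0.1735, 0.2789]
tool_rot: [[-0.16, 0.987, -0.001], [0.987, 0.16, -0.0], [-0.0, -0.001, -1.0]]
force: [0.0, 0.2, 1.0]
finger_gap: 1.0
finger_force: 0.0
```

```bash
cat >> h.py <<'E'
def shot(tag):
    st=robot.state(); im,d=cams.read_camera("wrist"); im=im[:,:,::-1].copy()
    cv2.imwrite(f"pics/{tag}.png",im); np.savez(f"pics/{tag}.npz",d=d,p=st["tool_pos"],R=st["tool_rot"])
    return im,d,cam("wrist",st),st
def load(tag):
    z=np.load(f"pics/{tag}.npz"); return cv2.imread(f"pics/{tag}.png"),z["d"],cam("wrist",dict(tool_pos=z["p"],tool_rot=z["R"]))
E
python3 - <<'E'
from h import *
im,d,C,st=shot("w1"); print(st["time"],st["tool_pos"],st["tool_rot"][:,0],st["force"],st["torque"])
E
```

```text
3.0167 [0.53427902 0.17346828 0.2788592 ] [-1.60153378e-01  9.87092130e-01 -1.51533619e-04] [0.01677982 0.169832   1.04080713] [-0.05344419 -0.05012205 -0.01252118]
```

View pics/w1.png

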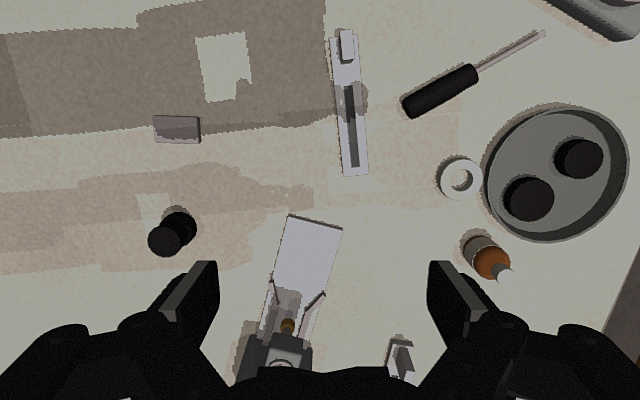

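The wrist view shows the shoe upright at about (348,105), with its fin at (345,47) and nose at (355,176). The plate's outer end runs (289,215)–(342,229), and the rails are near (272,290) and (318,300). I'll measure these.

Run:
```python
from h import *
im,d,C=load("w1")
i=im.astype(int); m=((i[:,:,2]-i[:,:,0]<3)&(i.min(2)>120)).astype(np.uint8)*255
m=cv2.morphologyEx(m,cv2.MORPH_OPEN,np.ones((3,3)))
for c in cv2.findContours(m,cv2.RETR_EXTERNAL,cv2.CHAIN_APPROX_NONE)[0]:
    if cv2.contourArea(c)>700:
        r=cv2.minAreaRect(c); b=cv2.boxPoints(r); print(cv2.contourArea(c),b.round(1).tolist())
        z=0.012 if b[:,1].mean()<180 else .010
        P=np.array([plane(C,*q,z) for q in b]); print(P.round(4).tolist(),[np.linalg.norm(P[k]-P[k-1]).round(4) for k in range(4)])
P=cloud(C,d)
for p in [(345,42),(347,55),(352,150),(358,165),(310,240),(310,225),(290,345),(295,352)]: print(p,im[p[1],p[0]],P[p[1],p[0]].round(4))
# fin top by height
for (lo,hi,r0,r1,c0,c1) in [(.045,.07,0,120,300,400),(.008,.0155,0,200,310,390),(.006,.013,200,330,240,360)]:
    k=(P[:,:,2]>lo)&(P[:,:,2]<hi); kk=np.zeros_like(k); kk[r0:r1,c0:c1]=k[r0:r1,c0:c1]
    Q=P[kk]; r=cv2.minAreaRect(Q[:,:2].astype(np.float32)*1000); print(len(Q),r,Q[:,2].mean())
```

```text
3839.5 [[260.3999938964844, 319.8999938964844], [287.70001220703125, 216.5], [341.8999938964844, 230.8000030517578], [314.6000061035156, 334.20001220703125]]
[[0.4882, -0.0476, 0.01], [0.5046, 0.1017, 0.01], [0.5726, 0.0941, 0.01], [0.5626, -0.058, 0.01]] [np.float64(0.0751), np.float64(0.1502), np.float64(0.0684), np.float64(0.1524)]
853.0 [[337.3999938964844, 116.0], [362.70001220703125, 113.30000305175781], [369.0, 173.10000610351562], [343.70001220703125, 175.8000030517578]]
[[0.5436, 0.2281, 0.012], [0.5707, 0.2354, 0.012], [0.5909, 0.1703, 0.012], [0.5625, 0.1625, 0.012]] [np.float64(0.0683), np.float64(0.0281), np.float64(0.0681), np.float64(0.0295)]
997.0 [[328.8999938964844, 32.0], [355.8999938964844, 29.299999237060547], [361.5, 85.0999984741211], [334.5, 87.9000015258789]]
[[0.5201, 0.3105, 0.012], [0.5474, 0.3176, 0.012], [0.5637, 0.2643, 0.012], [0.5353, 0.2569, 0.012]] [np.float64(0.0558), np.float64(0.0282), np.float64(0.0557), np.float64(0.0294)]
(345, 42) [168 163 163] [0.5368 0.2971 0.0574]
(347, 55) [169 164 163] [0.5406 0.2864 0.0574]
(352, 150) [71 71 72] [0.5663 0.1937 0.0134]
(358, 165) [57 59 59] [0.5764 0.1778 0.0129]
(310, 240) [169 164 163] [0.5359 0.0762 0.0111]
(310, 225) [170 165 164] [0.5329 0.0955 0.0106]
(290, 345) [41 42 42] [ 0.5306 -0.0137  0.093 ]
(295, 352) [41 43 43] [ 0.5368 -0.0138  0.1025]
416 ((538.827392578125, 295.2320556640625), (12.10685920715332, 26.05233383178711), 16.16189956665039) 0.05719542686195457
3395 ((555.3824462890625, 237.79493713378906), (30.06070327758789, 149.6991729736328), 15.987165451049805) 0.012928158566930756
5364 ((530.0460815429688, 16.71209716796875), (166.03936767578125, 70.02459716796875), 83.87857818603516) 0.010719587985435161
```

Request:
move_arm([
  [0,0,0,-0.118,-1],
  [29,9.5,20,0,-1],
  [29,9.5,20,0,-1],
  [29,9.5,20,0,-1],
  [29,9.5,20,0,-1],
  [0,0,25,0,-0.5],
  [0,0,25,0,-0.5],
  [0,0,0,0,-0.5],
  [0,0,0,0,-0.5],
])

```text
time: 3.82
tool_pos: [0.538, 0.2951, 0.1481]
tool_rot: [[-0.276, 0.961, -0.003], [0.961, 0.276, -0.002], [-0.001, -0.003, -1.0]]
force: [-0.5, 0.3, 1.7]
finger_gap: 0.75
finger_force: 0.0
```

Run:
```python
from h import *
im,d,C,st=shot("w2"); print(st["time"],st["tool_pos"],st["tool_rot"][:,0])
P=cloud(C,d); k=(P[:,:,2]>.045)&(P[:,:,2]<.07)&(np.hypot(P[:,:,0]-.539,P[:,:,1]-.295)<.03)
v,u=np.nonzero(k); print(k.sum(),u.mean(),v.mean()); 
if k.sum()>50:
    print(cv2.minAreaRect(P[k][:,:2].astype(np.float32)*1000))
    im1,d1,C1=load("w1"); P1=cloud(C1,d1); k1=(P1[:,:,2]>.045)&(P1[:,:,2]<.07); k1[120:]=0; k1[:,:300]=0; k1[:,400:]=0
    v1,u1=np.nonzero(k1); print(two(C1,(u1.mean(),v1.mean()),C,(u.mean(),v.mean())))
```

```text
3.8167 [0.53803289 0.29514673 0.14810565] [-2.76260332e-01  9.61082600e-01 -6.81643631e-04]
695 322.0532374100719 206.0273381294964
((539.0025634765625, 295.6393737792969), (11.556415557861328, 26.08820915222168), 16.163745880126953)
(array([0.5388678 , 0.29540835, 0.05131041]), np.float64(9.290452321597493e-05))
```

Request:
move_arm([
  [0,1,30,0,-0.5],
  [0,0,30,0,-0.5],
  [0,0,30,0,-0.5],
  [0,0,20,0,-0.5],
  [0,0,13,0,-0.5],
  [0,0,0,0,-0.5],
  [0,0,0,0,1],
  [0,0,0,0,1],
  [0,0,0,0,1],
  [0,0,0,0,1],
  [0,0,0,0,1],
  [0,0,0,0,1],
  [0,0,0,0,1],
  [0,0,0,0,1],
], squeeze=40)

```text
time: 5.03
tool_pos: [0.5405, 0.2962, 0.0281]
tool_rot: [[-0.277, 0.961, 0.002], [0.961, 0.277, 0.001], [0.0, 0.003, -1.0]]
force: [-0.8, -0.4, 6.0]
finger_gap: 0.137
finger_force: 40.5
```

Request:
move_arm([
  [0,0,-10,0,1],
  [0,0,-15,0,1],
  [0,0,-20,0,1],
  [0,0,0,0.097,1],
  [0,0,0,0.097,1],
  [0,0,0,0.097,1],
  [0,0,0,0.097,1],
  [-25,3.9,0,0,1],
  [-25,3.9,0,0,1],
  [-25,3.9,0,0,1],
  [-25,3.9,0,0,1],
  [-20,3.8,0,0,1],
  [-10,0,0,0,1],
  [0,0,0,0,1],
  [0,0,0,0,1],
])

```text
time: 6.28
tool_pos: [0.5451, 0.1648, 0.0716]
tool_rot: [[0.107, 0.994, 0.0], [0.994, -0.107, 0.0], [0.001, 0.0, -1.0]]
force: [0.5, 0.7, -1.2]
finger_gap: 0.137
finger_force: 39.4
```

Run:
```python
from h import *
im,d,C,st=shot("w3"); print(st["time"],st["tool_pos"],st["tool_rot"],st["force"],st["torque"])
```

```text
6.2833 [0.54505621 0.16476637 0.07159576] [[ 1.07410974e-01  9.94214688e-01  1.93656327e-04]
 [ 9.94214580e-01 -1.07411056e-01  4.82654366e-04]
 [ 5.00662890e-04  1.40693569e-04 -9.99999865e-01]] [ 0.48033974  0.65592082 -1.24212041] [0.05078985 0.01035132 0.01361735]
```

View pics/w3.png

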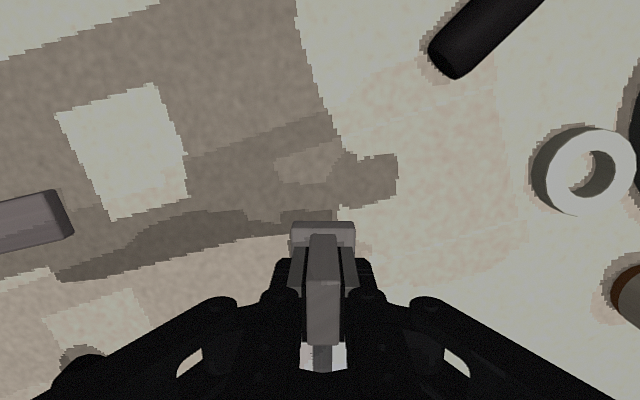

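The shoe is held straight, with its outer end at (290–355, 222) centred on the jaw line; the nose is hidden. I'll check nose against channel with the top camera.

Run:
```python
from h import *
T=cam("top"); im,d=cams.read_camera("top"); P=cloud(T,d); np.save("pics/top1.npy",d)
g=np.array([-.1066,-.9943]); n=np.array([.9943,-.1066]); O=np.array([.5245,-.0349])
q=(P[:,:,:2]-O); a=q@g; b=q@n; z=P[:,:,2]
k=(a>-.30)&(a<-.03)&(abs(b)<.06)&(z>.03)&(z<.075)
cols=[]
for lo in np.arange(-.14,-.04,.01):
    kk=k&(a>lo)&(a<lo+.01)
    if kk.sum()>3: print(lo.round(3),kk.sum(),(b[kk].min()*1e3).round(1),(b[kk].max()*1e3).round(1),(np.median(z[kk])*1e3).round(1), (a[kk].max()*1e3).round(1))
d0=np.load("pics/top0.npy"); P0=cloud(T,d0); q=(P0[:,:,:2]-O); a0=q@g; b0=q@n; z0=P0[:,:,2]
for lo in np.arange(-.15,0.02,.02):
    kk=(a0>lo)&(a0<lo+.02)&(abs(b0)<.06)&(z0>.006)&(z0<.03)
    if kk.sum()>3: print("plate",lo.round(3),(b0[kk].min()*1e3).round(1),(b0[kk].max()*1e3).round(1),(np.median(z0[kk])*1e3).round(1),(a0[kk].min()*1e3).round(1))
    kk&=(z0>.0155)
    if kk.sum()>1: print("  rail b", np.sort((b0[kk]*1e3).round(0)).tolist())
# arm: near z .105
kk=(z0>.10)&(z0<.110)&(abs(b0)<.06)&(a0>-.04)&(a0<.04); print("arm",b0[kk].min(),b0[kk].max(),a0[kk].min())
kk=(z0>.10)&(z0<.117)&(a0>.04)&(a0<.15)&(abs(b0)<.07); print("housing",cv2.minAreaRect(np.c_[a0[kk],b0[kk]].astype(np.float32)*1000))
```

```text
-0.14 46 -13.8 15.3 56.0 -130.1
-0.13 44 -13.4 15.7 56.8 -120.4
-0.12 45 -14.5 14.3 56.1 -110.4
-0.11 47 -14.5 15.2 57.7 -100.1
-0.1 44 -13.6 15.5 56.5 -90.2
-0.09 46 -14.4 14.1 57.1 -80.1
-0.08 47 -14.8 14.4 57.1 -70.1
-0.07 17 -13.7 14.7 56.5 -66.4
plate -0.15 -50.3 50.2 10.2 -149.4
plate -0.13 -46.4 54.9 11.2 -130.0
  rail b [-28.0, -26.0, -17.0, -15.0, -6.0, -1.0, 10.0, 15.0, 16.0, 28.0, 34.0, 34.0]
plate -0.11 -47.9 42.9 10.9 -109.7
  rail b [-19.0, -18.0, -14.0, -7.0, 7.0, 11.0, 17.0]
plate -0.09 -34.4 51.9 11.2 -89.8
  rail b [-32.0, -32.0, -30.0, -25.0, -14.0, -12.0, -4.0, -3.0, -0.0, 2.0, 3.0, 5.0, 7.0, 9.0, 12.0, 13.0, 18.0, 30.0]
plate -0.07 -49.1 59.8 10.7 -70.0
  rail b [-29.0, -27.0, -21.0, -20.0, -19.0, 0.0, 7.0, 12.0, 17.0, 18.0, 22.0, 34.0]
plate -0.05 -53.7 58.1 11.4 -50.0
  rail b [-36.0, -35.0, -33.0, -33.0, -33.0, -33.0, -33.0, -32.0, -31.0, -30.0, -30.0, -30.0, -30.0, -29.0, -27.0, -27.0, -27.0, -14.0, -6.0, 8.0, 24.0, 25.0, 26.0, 27.0, 29.0, 29.0, 29.0, 30.0, 31.0, 31.0, 32.0, 32.0, 32.0, 34.0, 34.0, 34.0, 34.0, 37.0]
plate -0.03 -59.4 46.0 11.9 -29.9
  rail b [-29.0, -28.0, -27.0, -27.0, -26.0, -26.0, -25.0, -24.0, -24.0, -24.0, -23.0, -23.0, -23.0, -23.0, -22.0, -21.0, -20.0, -20.0, -20.0, -20.0, -17.0, -17.0, -17.0, 4.0, 11.0, 22.0, 24.0, 25.0, 25.0, 25.0, 28.0, 28.0, 28.0, 30.0]
plate -0.01 -34.7 50.5 12.0 -9.8
  rail b [-25.0, -25.0, -24.0, -24.0, -24.0, -24.0, -24.0, -22.0, -22.0, -22.0, -22.0, -21.0, -21.0, -21.0, -20.0, -20.0, -19.0, -19.0, -19.0, -18.0, -18.0, -18.0, 32.0]
plate 0.01 -56.5 43.6 12.2 10.2
  rail b [-33.0, -30.0, -25.0, -25.0, -25.0, -25.0, -24.0, -23.0, -23.0, -23.0, -23.0, -22.0, -22.0, -21.0, -21.0, -21.0, -20.0, -20.0, -20.0, -20.0, -19.0, -18.0, -18.0, -18.0, -17.0, -17.0, 34.0, 34.0]
arm -0.017890284420765033 0.01817746831040698 -0.022190452493209136
housing ((88.03147888183594, 0.2694740295410156), (90.02788543701172, 95.62732696533203), 89.72563171386719)
```

The shoe is aligned to within 0.5 mm of the channel, level, with the nose at gauge x = -66 mm. I'll lower it onto the plate.

Request:
move_arm([
  [0,0,10,0,1],
  [0,0,10,0,1],
  [0,0,8,0,1],
  [0,0,3,0,1],
  [0,0,0,0,1],
  [0,0,0,0,1],
])

```text
time: 6.88
tool_pos: [0.545, 0.1645, 0.0399]
tool_rot: [[0.107, 0.994, -0.001], [0.994, -0.107, -0.0], [-0.0, -0.001, -1.0]]
force: [0.2, 0.9, -0.8]
finger_gap: 0.139
finger_force: 39.4
```

Request:
move_arm([
  [0,0,1,0,1],
  [0,0,0,0,1],
  [0,0,0,0,1],
])

```text
time: 7.13
tool_pos: [0.5452, 0.1644, 0.0395]
tool_rot: [[0.107, 0.994, 0.0], [0.994, -0.107, 0.0], [0.0, 0.0, -1.0]]
force: [0.9, -0.4, -0.7]
finger_gap: 0.138
finger_force: 39.4
```

Request:
move_arm([
  [0,0,1,0,1],
  [0,0,0,0,1],
  [0,0,0,0,1],
  [0,0,0,0,1],
])

```text
time: 7.47
tool_pos: [0.5451, 0.1644, 0.0383]
tool_rot: [[0.107, 0.994, 0.0], [0.994, -0.107, -0.0], [-0.0, 0.0, -1.0]]
force: [-0.5, 0.6, -0.6]
finger_gap: 0.136
finger_force: 39.4
```

Request:
move_arm([
  [-8,0,0,0,1],
  [-8,0,0,0,1],
  [-8,0,0,0,1],
  [-8,0,0,0,1],
  [-8,0,0,0,1],
  [-6,0,0,0,1],
  [-6,0,0,0,1],
  [-6,0,0,0,1],
  [-6,0,0,0,1],
  [-6,0,0,0,1],
  [0,0,0,0,1],
  [0,0,0,0,1],
])

```text
time: 8.47
tool_pos: [0.5376, 0.0946, 0.0383]
tool_rot: [[0.107, 0.994, 0.0], [0.994, -0.107, 0.0], [0.0, 0.0, -1.0]]
force: [-0.1, 0.1, -1.0]
finger_gap: 0.137
finger_force: 39.4
```

Request:
move_arm([
  [-5,0,0,0,1],
  [-5,0,0,0,1],
  [-5,0,0,0,1],
  [-5,0,0,0,1],
  [-5,0,0,0,1],
  [-4,0,0,0,1],
  [-3,0,0,0,1],
  [0,0,0,0,1],
  [0,0,0,0,1],
], squeeze=25)

```text
time: 9.22
tool_pos: [0.5342, 0.0629, 0.0383]
tool_rot: [[0.107, 0.994, 0.0], [0.994, -0.107, -0.0], [-0.0, 0.0, -1.0]]
force: [-0.3, 0.9, -2.4]
finger_gap: 0.133
finger_force: 39.4
```

Request:
move_arm([
  [-2,0,0,0,1],
  [-2,0,0,0,1],
  [-1,0,0,0,1],
  [0,0,0,0,1],
  [0,0,0,0,1],
])

```text
time: 9.63
tool_pos: [0.5336, 0.058, 0.0383]
tool_rot: [[0.107, 0.994, 0.0], [0.994, -0.107, -0.0], [-0.0, 0.0, -1.0]]
force: [0.3, 0.4, -1.2]
finger_gap: 0.136
finger_force: 39.4
```

Request:
move_arm([
  [-1,0,0,0,1],
  [-1,0,0,0,1],
  [-0.5,0,0,0,1],
  [0,0,0,0,1],
  [0,0,0,0,1],
])

```text
time: 10.05
tool_pos: [0.5334, 0.0555, 0.0383]
tool_rot: [[0.107, 0.994, 0.0], [0.994, -0.107, -0.0], [-0.0, 0.0, -1.0]]
force: [0.2, -0.3, -0.9]
finger_gap: 0.138
finger_force: 39.4
```

Request:
move_arm([
  [-0.5,0,0,0,1],
  [-0.5,0,0,0,1],
  [0,0,0,0,1],
  [0,0,0,0,1],
])

```text
time: 10.38
tool_pos: [0.5333, 0.0545, 0.0383]
tool_rot: [[0.107, 0.994, -0.0], [0.994, -0.107, -0.0], [-0.0, -0.0, -1.0]]
force: [-0.6, -0.4, -1.3]
finger_gap: 0.135
finger_force: 39.4
```

Request:
move_arm([
  [-0.5,0,0,0,1],
  [-0.5,0,0,0,1],
  [0,0,0,0,1],
  [0,0,0,0,1],
])

```text
time: 10.72
tool_pos: [0.5332, 0.0538, 0.0384]
tool_rot: [[0.107, 0.994, 0.0], [0.994, -0.107, 0.0], [0.0, 0.0, -1.0]]
force: [0.7, 2.4, 0.4]
finger_gap: 0.134
finger_force: 39.5
```

Request:
move_arm([
  [-0.5,0,0,0,1],
  [-0.5,0,0,0,1],
  [0,0,0,0,1],
  [0,0,0,0,1],
])

```text
time: 11.05
tool_pos: [0.5332, 0.0537, 0.0386]
tool_rot: [[0.106, 0.994, 0.001], [0.994, -0.106, 0.002], [0.002, 0.0, -1.0]]
force: [0.2, 7.2, 0.6]
finger_gap: 0.136
finger_force: 39.7
```

Contact at 7 N on +y, so the nose is on the stop. I'll ease off slightly, settle it down and let go.

Request:
move_arm([
  [0.4,0,0.5,0,1],
  [0.2,0,0,0,1],
  [0,0,0,0,1],
])

```text
time: 11.3
tool_pos: [0.5333, 0.0537, 0.038]
tool_rot: [[0.106, 0.994, 0.001], [0.994, -0.106, 0.001], [0.001, 0.0, -1.0]]
force: [0.6, 6.0, 0.6]
finger_gap: 0.134
finger_force: 39.7
```

Request:
move_arm([
  [0,0,0,0,0.4],
  [0,0,0,0,0.2],
  [0,0,0,0,0],
  [0,0,0,0,0],
  [0,0,0,0,0],
])

```text
time: 11.72
tool_pos: [0.5331, 0.0529, 0.0377]
tool_rot: [[0.107, 0.994, -0.0], [0.994, -0.107, -0.0], [-0.0, -0.0, -1.0]]
force: [-0.1, -0.8, -0.3]
finger_gap: 0.499
finger_force: 0.0
```

Request:
move_arm([
  [0,0,-15,0,-1],
  [0,0,-30,0,-1],
  [0,0,-40,0,-1],
  [0,0,-40,0,-1],
  [0,0,-40,0,-1],
  [0,0,-37,0,-1],
  [-25,0,0,0,-1],
  [-35,0,0,0,-1],
  [-35,0,0,0,-1],
  [-35,0,0,0,-1],
  [-28,1,0,0,-1],
  [-20,0,0,0,-1],
  [0,0,0,0,-1],
  [0,0,0,0,-1],
  [0,0,0,0,-1],
])

```text
time: 12.97
tool_pos: [0.5151, -0.1234, 0.2397]
tool_rot: [[0.107, 0.994, -0.0], [0.994, -0.107, 0.0], [0.0, -0.0, -1.0]]
force: [-0.3, 0.2, 0.8]
finger_gap: 0.997
finger_force: 0.0
```

Run:
```python
from h import *
im,d,C,st=shot("w4"); print(st["time"],st["tool_pos"],st["tool_rot"][:,0],st["joint_pos"])
P=cloud(C,d); np.set_printoptions(suppress=True)
g=np.array([-.1066,-.9943]); n=np.array([.9943,-.1066]); O=np.array([.5245,-.0349])
k=(P[:,:,2]>.143)&(P[:,:,2]<.16)&(np.hypot(P[:,:,0]-.515,P[:,:,1]+.124)<.035)
v,u=np.nonzero(k); print(k.sum(),u.mean(),v.mean())
if k.sum()>20: r=cv2.minAreaRect(P[k][:,:2].astype(np.float32)*1000); print(r,P[k][:,2].mean())
T=cam("top"); im2,d2=cams.read_camera("top"); cv2.imwrite("pics/top2.png",im2[:,:,::-1]); P2=cloud(T,d2)
q=P2[:,:,:2]-O;a=q@g;b=q@n;z=P2[:,:,2]
k=(a>-.13)&(a<-.03)&(abs(b)<.03)&(z>.0175)&(z<.03); print("shoe top",a[k].min(),a[k].max(),b[k].min(),b[k].max(),z[k].mean())
k=(a>-.13)&(a<-.03)&(abs(b)<.03)&(z>.055)&(z<.08); 
if k.sum(): print("fin",cv2.minAreaRect(np.c_[a[k],b[k]].astype(np.float32)*1000),z[k].mean())
```

```text
12.9667 [ 0.51512888 -0.123415    0.23972044] [1.06633512e-01 9.94298372e-01 2.03624701e-04] [-1.74725872e+01  3.75664282e+00  7.94118966e+01  9.84332228e-03
  9.68420526e+01 -1.13501279e+01]
1337 319.95213163799554 210.64098728496634
((514.4584350585938, -124.85824584960938), (41.85895538330078, 14.54838752746582), 3.819028615951538) 0.1507885053054136
shoe top -0.1263630956643636 -0.030291377532335025 -0.02982273231038277 0.029347633382390857 0.022946977881757792
fin ((-89.1525650024414, 1.5201330184936523), (11.95149040222168, 25.995712280273438), 88.60584259033203) 0.06755200854892288
```

View pics/w4.png

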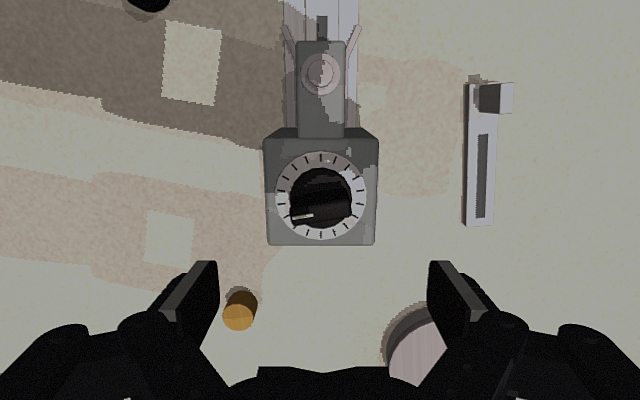

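The fin is at gauge x = -89 mm (-90 expected), so the shoe is home. The view shows the knob at (320,200), with the pointer mark at (302,217). The bar's long axis lies at yaw 3.8°, i.e. 100° in the gauge frame, which is a click multiple. I'll turn the tool CCW to yaw 183.9°, which leaves wrist range for the whole clockwise turn.

Request:
move_arm([
  [0,0,0,-0.1163,-1],
  [0,0,0,-0.1163,-1],
  [0,0,0,-0.1163,-1],
  [0,0,0,-0.1163,-1],
  [0,0,0,-0.1163,-1],
  [0,0,0,-0.1163,-1],
  [0,0,0,-0.1163,-1],
  [0,0,0,-0.1163,-1],
  [0,0,0,-0.1163,-1],
  [0,0,0,-0.1163,-1],
  [0,0,0,-0.1163,-1],
  [0,0,0,-0.1163,-1],
  [0,0,0,-0.1163,-1],
  [0,0,0,-0.1163,-1],
  [0,0,0,-0.1163,-1],
  [0.5,-1.3,20,0,-0.3],
  [0,0,20,0,-0.3],
  [0,0,0,0,-0.3],
  [0,0,0,0,-0.3],
])

```text
time: 14.65
tool_pos: [0.5144, -0.1243, 0.1992]
tool_rot: [[-0.998, -0.068, -0.002], [-0.068, 0.998, 0.001], [0.002, 0.001, -1.0]]
force: [-0.4, 0.2, 0.5]
finger_gap: 0.655
finger_force: 0.0
```

Run:
```python
from h import *
im,d,C,st=shot("w5"); print(st["time"],st["tool_pos"],st["tool_rot"][:,0],st["joint_pos"].round(1),st["torque"],st["effort"][5])
def bar(P):
    k=(P[:,:,2]>.143)&(P[:,:,2]<.16)&(np.hypot(P[:,:,0]-.515,P[:,:,1]+.124)<.035)
    v,u=np.nonzero(k); return k,(u.mean(),v.mean())
P=cloud(C,d);k,c=bar(P); print(k.sum(),c,cv2.minAreaRect(P[k][:,:2].astype(np.float32)*1000),P[k][:,2].mean())
im4,d4,C4=load("w4"); k4,c4=bar(cloud(C4,d4)); print(two(C4,c4,C,c))
# disc top height
q=np.hypot(P[:,:,0]-.5147,P[:,:,1]+.1247); k=(q>.010)&(q<.022)&(P[:,:,2]<.14); print("disc z",np.percentile(P[k][:,2],[10,50,90]))
```

```text
14.65 [ 0.5143538  -0.1243214   0.19918987] [-0.99769527 -0.06782111  0.00210778] [ -17.6    4.6   83.1   -0.    92.4 -111.5] [ 0.00203321 -0.01101279 -0.0304196 ] -0.0008591425103077199
1782 (np.float64(320.84175084175087), np.float64(225.78451178451178)) ((513.8948364257812, -125.06304168701172), (41.28867721557617, 13.866373062133789), 4.224824905395508) 0.1513533193299948
(array([ 0.51303705, -0.1254539 ,  0.1495933 ]), np.float64(0.0009754334892454846))
disc z [0.11917795 0.12001833 0.1211608 ]
```

Request:
move_arm([
  [0,-0.6,20,0,-0.3],
  [0,0,20,0,-0.3],
  [0,0,15,0,-0.3],
  [0,0,7,0,-0.3],
  [0,0,0,0,0.2],
  [0,0,0,0,0.5],
  [0,0,0,0,1],
  [0,0,0,0,1],
  [0,0,0,0,1],
  [0,0,0,0,1],
  [0,0,0,0,1],
], squeeze=40)

```text
time: 15.62
tool_pos: [0.5156, -0.1254, 0.1398]
tool_rot: [[-0.998, -0.067, 0.003], [-0.067, 0.998, 0.0], [-0.003, 0.0, -1.0]]
force: [-1.1, 4.6, 5.5]
finger_gap: 0.156
finger_force: 42.3
```

```bash
cat > tq.py <<'E'
from h import *
import sys
t=[];e=[]
for i in range(4):
    st=robot.state(); t.append(st["torque"]); e.append(st["effort"][5]); 
    if i<3: cams.read_camera("top")
R=st["tool_rot"]; yaw=np.degrees(np.arctan2(R[1,0],R[0,0]))%360
print("t",round(st["time"],2),"turned",round(183.88-yaw,2),"tz",np.mean(t,0)[2].round(3),"+-",np.std(t,0)[2].round(3),"e6",np.round(e,3),"F",st["force"].round(1),"pos",st["tool_pos"].round(4),"j6",st["joint_pos"][5].round(2))
E
python3 tq.py
```

```text
t 15.77 turned 0.03 tz -0.003 +- 0.025 e6 [-0.02 -0.02 -0.02 -0.02] F [-0.9  4.6  5.9] pos [ 0.5156 -0.1254  0.1398] j6 -111.55
```

Request:
move_arm([
  [0,0.4,-1.5,0,1],
  [0,0,0,0.0436,1],
  [0,0,0,0.0437,1],
  [0,0,0,0,1],
  [0,0,0,0,1],
])

```text
time: 16.18
tool_pos: [0.5155, -0.1255, 0.1399]
tool_rot: [[-1.0, 0.019, 0.002], [0.019, 1.0, -0.001], [-0.002, -0.001, -1.0]]
force: [5.3, 1.5, 0.4]
finger_gap: 0.155
finger_force: 41.4
```

```bash
python3 tq.py
```

```text
t 16.33 turned 4.98 tz 0.146 +- 0.024 e6 [0.284 0.153 0.13  0.138] F [ 4.7  1.3 -0.1] pos [ 0.5154 -0.1255  0.1399] j6 -106.59
```

Request:
move_arm([
  [0,0,0,0.0436,1],
  [0,0,0,0.0436,1],
  [0,0,0,0.0436,1],
  [0,0,0,0.0436,1],
  [0,0,0,0,1],
  [0,0,0,0,1],
])

```text
time: 16.83
tool_pos: [0.5154, -0.126, 0.1399]
tool_rot: [[-0.981, 0.193, 0.002], [0.193, 0.981, -0.001], [-0.002, -0.001, -1.0]]
force: [5.5, 0.8, -1.8]
finger_gap: 0.154
finger_force: 41.5
```

```bash
python3 tq.py
```

```text
t 16.98 turned 15.02 tz -0.148 +- 0.017 e6 [-0.059 -0.133 -0.15  -0.154] F [ 5.4 -0.7  0.4] pos [ 0.5154 -0.126   0.1399] j6 -96.56
```

Request:
move_arm([
  [0,0,0,0.0436,1],
  [0,0,0,0.0436,1],
  [0,0,0,0.0437,1],
  [0,0,0,0.0436,1],
  [0,0,0,0,1],
  [0,0,0,0,1],
])

```text
time: 17.48
tool_pos: [0.5152, -0.1263, 0.1399]
tool_rot: [[-0.933, 0.361, 0.002], [0.361, 0.933, -0.002], [-0.003, -0.001, -1.0]]
force: [3.7, -2.6, -0.4]
finger_gap: 0.153
finger_force: 41.4
```

```bash
python3 tq.py
```

```text
t 17.63 turned 25.01 tz 0.123 +- 0.04 e6 [0.229 0.155 0.138 0.134] F [ 4.1 -2.1 -0.8] pos [ 0.5153 -0.1263  0.1399] j6 -86.59
```

Request:
move_arm([
  [0,0,0,0.0436,1],
  [0,0,0,0.0436,1],
  [0,0,0,0.0437,1],
  [0,0,0,0.0436,1],
  [0,0,0,0,1],
  [0,0,0,0,1],
])

```text
time: 18.13
tool_pos: [0.5151, -0.1267, 0.1399]
tool_rot: [[-0.856, 0.518, 0.001], [0.518, 0.856, -0.003], [-0.003, -0.001, -1.0]]
force: [3.4, -4.8, -0.7]
finger_gap: 0.153
finger_force: 41.5
```

```bash
python3 tq.py
```

```text
t 18.28 turned 35.05 tz -0.148 +- 0.039 e6 [-0.056 -0.129 -0.146 -0.15 ] F [ 3.3 -3.7 -0.7] pos [ 0.5151 -0.1267  0.1399] j6 -76.57
```

Request:
move_arm([
  [0,0,0,0.0436,1],
  [0,0,0,0.0436,1],
  [0,0,0,0.0437,1],
  [0,0,0,0.0436,1],
  [0,0,0,0,1],
  [0,0,0,0,1],
])

```text
time: 18.78
tool_pos: [0.5148, -0.1269, 0.1399]
tool_rot: [[-0.753, 0.658, 0.001], [0.658, 0.753, -0.003], [-0.003, -0.002, -1.0]]
force: [2.8, -5.5, 0.2]
finger_gap: 0.155
finger_force: 41.6
```

```bash
python3 tq.py
```

```text
t 18.93 turned 45.03 tz 0.116 +- 0.019 e6 [0.233 0.159 0.142 0.139] F [ 4.  -4.2  0.1] pos [ 0.5148 -0.1269  0.1399] j6 -66.6
```

Request:
move_arm([
  [0,0,0,0.0436,1],
  [0,0,0,0.0436,1],
  [0,0,0,0.0437,1],
  [0,0,0,0.0436,1],
  [0,0,0,0,1],
  [0,0,0,0,1],
])

```text
time: 19.43
tool_pos: [0.5145, -0.1272, 0.1399]
tool_rot: [[-0.627, 0.779, 0.0], [0.779, 0.627, -0.003], [-0.003, -0.002, -1.0]]
force: [0.6, -6.4, 0.9]
finger_gap: 0.148
finger_force: 41.6
```

```bash
python3 tq.py
```

```text
t 19.58 turned 55.07 tz -0.096 +- 0.017 e6 [ 0.004 -0.07  -0.087 -0.091] F [ 0.5 -5.   0.6] pos [ 0.5145 -0.1272  0.1399] j6 -56.58
```

The third click's second half reads -0.09 instead of -0.15, so contact is in click 3 and the target is 6 clicks (120°). The 65° reading should confirm it.

Request:
move_arm([
  [0,0,0,0.0436,1],
  [0,0,0,0.0436,1],
  [0,0,0,0.0437,1],
  [0,0,0,0.0436,1],
  [0,0,0,0,1],
  [0,0,0,0,1],
])

```text
time: 20.08
tool_pos: [0.5142, -0.1274, 0.1399]
tool_rot: [[-0.482, 0.876, -0.001], [0.876, 0.482, -0.004], [-0.003, -0.003, -1.0]]
force: [-0.8, -6.8, 1.5]
finger_gap: 0.151
finger_force: 41.8
```

```bash
python3 tq.py
```

```text
t 20.23 turned 65.05 tz 0.204 +- 0.032 e6 [0.297 0.223 0.206 0.202] F [-0.9 -6.1  1.1] pos [ 0.5142 -0.1274  0.1399] j6 -46.6
```

Request:
move_arm([
  [0,0,0,0.0436,1],
  [0,0,0,0.0436,1],
  [0,0,0,0.0437,1],
  [0,0,0,0.0436,1],
  [0,0,0,0,1],
  [0,0,0,0,1],
])

```text
time: 20.73
tool_pos: [0.5139, -0.1275, 0.1399]
tool_rot: [[-0.322, 0.947, -0.002], [0.947, 0.322, -0.004], [-0.003, -0.003, -1.0]]
force: [-2.8, -8.0, 3.1]
finger_gap: 0.155
finger_force: 41.9
```

```bash
python3 tq.py
```

```text
t 20.88 turned 75.08 tz -0.093 +- 0.018 e6 [ 0.019 -0.055 -0.072 -0.076] F [-3.6 -6.5  2.8] pos [ 0.5139 -0.1276  0.1399] j6 -36.58
```

Confirmed (0.20 against 0.14 before). On to 120° total.

Request:
move_arm([
  [0,0,0,0.0436,1],
  [0,0,0,0.0436,1],
  [0,0,0,0.0436,1],
  [0,0,0,0.0436,1],
  [0,0,0,0.0436,1],
  [0,0,0,0.0436,1],
  [0,0,0,0.0436,1],
  [0,0,0,0.0436,1],
  [0,0,0,0.0436,1],
  [0,0,0,0.0436,1],
  [0,0,0,0.0436,1],
  [0,0,0,0.0436,1],
  [0,0,0,0.0436,1],
  [0,0,0,0.0436,1],
  [0,0,0,0.0436,1],
  [0,0,0,0.0436,1],
  [0,0,0,0.0436,1],
  [0,0,0,0.035,1],
  [0,0,0,0,1],
  [0,0,0,0,1],
])

```text
time: 22.55
tool_pos: [0.5123, -0.1274, 0.1398]
tool_rot: [[0.433, 0.901, -0.007], [0.901, -0.433, -0.003], [-0.006, -0.004, -1.0]]
force: [-13.7, -5.6, 7.2]
finger_gap: 0.156
finger_force: 42.6
```

```bash
python3 tq.py
```

```text
t 22.7 turned 119.55 tz 0.083 +- 0.023 e6 [0.149 0.089 0.075 0.072] F [-13.1  -5.9   8.2] pos [ 0.5123 -0.1274  0.1398] j6 7.88
```

Request:
move_arm([
  [-1,-0.8,-0.5,0,1],
  [0,0,0,0,1],
  [0,0,0,0,0.5],
  [0,0,0,0,0.2],
  [0,0,0,0,-0.1],
  [0,0,0,0,-0.4],
  [0,0,0,0,-0.4],
  [0,0,-15,0,-0.4],
  [0,0,-25,0,-0.4],
  [0,0,-30,0,-0.4],
  [0,0,-30,0,-0.4],
  [0,0,0,0,-0.4],
  [0,0,0,0,-0.4],
])

```text
time: 23.78
tool_pos: [0.5143, -0.1261, 0.2419]
tool_rot: [[0.432, 0.902, 0.004], [0.902, -0.432, -0.001], [0.001, 0.004, -1.0]]
force: [0.7, -0.3, -0.5]
finger_gap: 0.7
finger_force: 0.0
```

Run:
```python
from h import *
im,d,C,st=shot("w6"); print(st["time"],st["tool_pos"],st["force"],st["finger_gap"])
P=cloud(C,d)
k=(P[:,:,2]>.143)&(P[:,:,2]<.16)&(np.hypot(P[:,:,0]-.515,P[:,:,1]+.124)<.035)
print(k.sum(),cv2.minAreaRect(P[k][:,:2].astype(np.float32)*1000))
g=np.array([-.1066,-.9943]); n=np.array([.9943,-.1066]); O=np.array([.5245,-.0349])
T=cam("top"); im2,d2=cams.read_camera("top"); cv2.imwrite("pics/top3.png",im2[:,:,::-1]); P2=cloud(T,d2)
q=P2[:,:,:2]-O;a=q@g;b=q@n;z=P2[:,:,2]
k=(a>-.13)&(a<-.03)&(abs(b)<.03)&(z>.055)&(z<.08)
if k.sum()>5: print("fin",cv2.minAreaRect(np.c_[a[k],b[k]].astype(np.float32)*1000),z[k].mean())
```

```text
23.7833 [ 0.51433411 -0.1261306   0.24193406] [ 0.6927788  -0.3275502  -0.48819044] 0.7000859905108414
1229 ((514.6609497070312, -124.46593475341797), (41.2054328918457, 13.974743843078613), 65.60363006591797)
fin ((-89.30364227294922, 1.2381515502929688), (25.969310760498047, 11.757159233093262), 1.0561376810073853) 0.06717777096215143
```

View pics/w6.png

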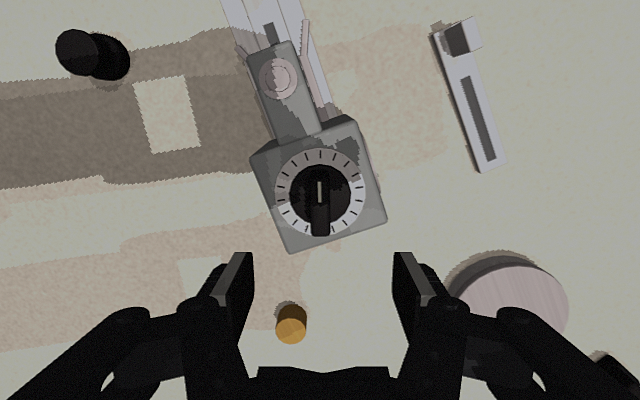

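The knob at (319,195) rests 120° on from the start (six clicks: contact at 3, plus three), and the shoe's fin hasn't moved (-89 mm). I'll hand in.

```bash
python3 -c "
from plant import order
print(order.finish_job())"
```

```text
the job is handed in; nothing more can be done
None
```

The job is handed in: the shoe is home against the stop and released. The foot came to rest on it at the third click, and the knob now stands three clicks further (six in all), with the arm clear of everything.

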